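# Feel out the dragging pump rotor

### The arm

A 7-joint arm with a two-finger parallel gripper is mounted at the origin on a cart in front of the work surface, level with it; the furniture and walls round the work are solid. World frame = base frame: x ahead of the robot, y to its left, z up, the work surface at z = 0. Lengths are in m, angles in rad, forces in N, time in s.
With the tool pointing down it reaches from about 0.425 to 0.875 m from the base axis. Payload 4.7 kg.
Tool frame: the origin (TCP) lies midway between the tips of the shut fingers; the grasp point (between the pads) lies ctrl.grasp_offset behind it (ctrl.grasp_offset is the distance from the TCP to the grasp point, in m); z points along the fingers, y is the line along which they close (so a half turn about z gives the same grasp; the last joint's range is limited). The gripper opens to 87 mm and grips with 3 to 60 N. Pads are 19 mm wide; open, the fingers measure 117 mm over their backs; the gripper's body (75 mm by 190 mm) begins 51 mm behind the grasp point.
Start: joints at [-1.315, 0.321, -0.07, 1.45, 0.023, 1.371, -0.057], TCP at [0.156, 0.631, 0.223] pointing down, gripper open.
Joint ranges: [-2.86, 2.86], [-0.3, 2.09], [-1.38, 1.24], [0.06, 2.45], [-1.56, 4.7], [0.09, 2.05], [-2.69, 2.69]. Speed limits (rad/s): [2.57, 2.57, 3.14, 3.14, 3.14, 3.14, 3.14].

### API

Orientations are given as a rotation vector (axis times angle).
In Python, from bench import ctrl gives the robot as it stands. The module is installed in compiled form; this text tells all that it offers.
- The arm moves only by the tool jog_arm, never from a script. Its argument "moves" is one flat list of numbers, 7 for each row, row after row: the shift along the tool's x, y, z in units of 30 cm (1.0 is 30 cm), then the turn, a rotation vector about the tool's x, y, z in units of 60 degrees (1.0 is 60 degrees), then the gripper's target within -1 to 1 (fully open at 1, half-way at 0, shut at -1). In form: [x, y, z, wx, wy, wz, fingers, x, y, z, wx, wy, wz, fingers, ...]. A call has exactly 8 rows; each row is the pose to reach, as a shift and turn from the pose commanded when the call began, along the tool's axes at that moment; what a row does not reach only later rows make up. A row lasts 1/8 s, in which the tool goes at most 62.5 mm and 10.7 degrees, less where a joint would pass 70% of its speed; a pose out of reach is approached as far as the arm can. A call with a number of a shift or a turn outside -1 to 1 is refused whole. A call with a gripper value outside its range is refused whole. The fingers move at their own pace and stop on an object; "newtons" is the grip in N (left out, the last holds). Time passes only in rows, so rows that repeat a pose let the fingers close, or fill a call up. It gives the time, the measured TCP pose, the force, the opening and the grip force at its end, in the units of the state.
- ctrl.get_state(): the state, without advancing time (a new reading comes with each control period).
- ctrl.get_image(name): name is "side" or "top"; returns a dict with "pixels" (384x512x3 uint8, red, green, blue), "fx", "fy", "cx", "cy" (pixels), "dist" ([k1, k2, p1, p2, k3] as OpenCV has them; the pictures are not rectified), "xyz" and "rotation" of the camera in the world. Camera axes: x right, y up, looking along -z (the intrinsics and any distortion apply to the point x, -y, -z); pixel columns grow to the right and rows downward; lengths in m; the calibration is good to about 2 mm. A picture is of the moment at which its call begins. There is no depth.
- ctrl.close_job(): hands the job in; it is judged then, once.
The state is a dict: "time": time; "joint_positions": joint angles; "qd": joint speeds; "joint_torque": joint torques, N m; "position": TCP position; "tool_rot": TCP orientation; "ft_force": force on the tool from outside, world axes, zero at the start; "torque": the same for the moment, N m; "grip_width": opening from 0.0 (shut) to 1.0 (fully open); "grip_force": force on a finger pad.
Only numpy, scipy, OpenCV 4.12 (cv2) and the standard library are available. Lean on these libraries where they do the work, as an engineer would, in place of code of your own. Each camera call takes 0.05 s, during which the arm holds its last target. There are 200 camera calls.

### The job

Check the three white pump rotors on the aluminium fixture by hand: push each one round by its black crank pin by at least an eighth of a turn, feel how hard it turns, and leave it turned; be gentle and do not shove a rotor sideways off its place. Then, for the one rotor that drags, pull the red tab in front of it fully out to its stop, leave the other two tabs where they are, and let go without disturbing the things around.

Things in the scene. Friction and masses are not known exactly. Their poses are not given: they have to be found in the camera images.
- fixture: Flat aluminium base plate, 165 x 360 x 12 mm, fixed to the bench. Origin: centre of its underside; x runs across its short side away from the robot, y to the left along its long side, z up. It carries three stations in a row, 115 mm apart along its y. All three look alike.
- rotor_left (a point): Left rotor as seen from the robot: point on its turning axis, x 40, y 115, z 62 mm in the fixture's frame, axes parallel. White disc 44 mm across, top 45 mm above the bench. Upright black crank pin 12 mm thick, 45 to 77 mm above the bench, 35 mm from the axis, on its -x side at joint 0. Turns either way without a stop; push the pin round with a fingertip.
- rotor_middle (a point): Middle rotor as seen from the robot: point on its turning axis, x 40, y 0, z 62 mm in the fixture's frame, axes parallel. White disc 44 mm across, top 45 mm above the bench. Upright black crank pin 12 mm thick, 45 to 77 mm above the bench, 35 mm from the axis, on its -x side at joint 0. Turns either way without a stop; push the pin round with a fingertip.
- rotor_right (a point): Right rotor as seen from the robot: point on its turning axis, x 40, y -115, z 62 mm in the fixture's frame, axes parallel. White disc 44 mm across, top 45 mm above the bench. Upright black crank pin 12 mm thick, 45 to 77 mm above the bench, 35 mm from the axis, on its -x side at joint 0. Turns either way without a stop; push the pin round with a fingertip.
- tab_left (a point): Grip point of the left station's red tab when fully in: x -26, y 115, z 36 mm in the fixture's frame, axes parallel. Upright red post 12 mm along x, 14 along y, top 47 mm above the bench, 66 mm in front of the rotor's axis. Slides along the fixture's -x (towards the robot) 30 mm to a stop, friction 2.5 N, stays where left. Starts 0 to 4 mm out.
- tab_middle (a point): Grip point of the middle station's red tab when fully in: x -26, y 0, z 36 mm in the fixture's frame, axes parallel. Upright red post 12 mm along x, 14 along y, top 47 mm above the bench, 66 mm in front of the rotor's axis. Slides along the fixture's -x (towards the robot) 30 mm to a stop, friction 2.5 N, stays where left. Starts 0 to 4 mm out.
- tab_right (a point): Grip point of the right station's red tab when fully in: x -26, y -115, z 36 mm in the fixture's frame, axes parallel. Upright red post 12 mm along x, 14 along y, top 47 mm above the bench, 66 mm in front of the rotor's axis. Slides along the fixture's -x (towards the robot) 30 mm to a stop, friction 2.5 N, stays where left. Starts 0 to 4 mm out.
- turn_p (a joint): Angle (rad) of rotor p, positive counter-clockwise from above; starts between -0.2 and 0.2. Which letter stands at which station changes and is not told. Two rotors turn almost freely (about 1 N at the pin), one drags at all angles (0.25 N m, 7 N at the pin); which one must be felt while turning.
- turn_q (a joint): Angle (rad) of rotor q, positive counter-clockwise from above; starts between -0.2 and 0.2. Which letter stands at which station changes and is not told. Two rotors turn almost freely (about 1 N at the pin), one drags at all angles (0.25 N m, 7 N at the pin); which one must be felt while turning.
- turn_r (a joint): Angle (rad) of rotor r, positive counter-clockwise from above; starts between -0.2 and 0.2. Which letter stands at which station changes and is not told. Two rotors turn almost freely (about 1 N at the pin), one drags at all angles (0.25 N m, 7 N at the pin); which one must be felt while turning.
- side_p (a joint): How far (m) rotor p is pushed sideways on its sprung carrier, along the fixture's +y; springs back to 0, 4 N per mm, stops at 7 mm either way. More than 5 mm (20 N) overloads the bearing.
- side_q (a joint): How far (m) rotor q is pushed sideways on its sprung carrier, along the fixture's +y; springs back to 0, 4 N per mm, stops at 7 mm either way. More than 5 mm (20 N) overloads the bearing.
- side_r (a joint): How far (m) rotor r is pushed sideways on its sprung carrier, along the fixture's +y; springs back to 0, 4 N per mm, stops at 7 mm either way. More than 5 mm (20 N) overloads the bearing.
- tab_a (a joint): How far (m) red tab a is drawn out: 0 fully in, 0.030 out at its stop. Tabs a, b and c belong to the three stations in an order that changes and is not told; their letters have nothing to do with the rotors' letters.
- tab_b (a joint): How far (m) red tab b is drawn out: 0 fully in, 0.030 out at its stop. Tabs a, b and c belong to the three stations in an order that changes and is not told; their letters have nothing to do with the rotors' letters.
- tab_c (a joint): How far (m) red tab c is drawn out: 0 fully in, 0.030 out at its stop. Tabs a, b and c belong to the three stations in an order that changes and is not told; their letters have nothing to do with the rotors' letters.
- spanner: Small steel spanner, 157 mm long (along its y), 30 wide, 6 thick, lying left of the fixture; a bystander. Origin: centre of its underside.
- buffer: White bottle with yellow band, 48 mm across, 103 mm tall, standing right of the fixture; a bystander. Origin: centre of its underside.

How it is judged:
By the outcome, as a careful person would: the job done as asked, in the order asked, and still so for the second after the job is handed in, with the robot touching nothing.
It also fails if it takes over 58 s, if anything falls off the work surface, if the arm or the gripper's body presses on something with over 40 N, if the wrist force passes 120 N, or if a joint passes its speed limit or range.

## Working session

There is one attempt and no reset: what is moved stays moved. The work goes in short steps, Python scripts to look and compute and a tool call to move; the robot and the scene stay as the last step left them, time stands still between calls to the robot, and variables do not carry over. Pictures are saved under pics/ and viewed, at most 14 in all, crops included, and the job is handed in when it is done.

Besides the shell and the picture viewer there is one more tool, called after "Request:" as name(argument=value, ...), one argument or row to a line, values as JSON. jog_arm: Moves the arm, as the interface text tells. Its arguments: {"type":"object","properties":{"moves":{"type":"array"},"newtons":{"type":"number"}},"required":["moves"]}

```bash
mkdir -p pics; cat > h.py <<'E'
import numpy as np, cv2
from bench import ctrl
from scipy.spatial.transform import Rotation as R
def grab(n,f=None):
    im=ctrl.get_image(n)
    if f: cv2.imwrite(f,im['pixels'][:,:,::-1])
    return im
def rot(im):
    r=np.array(im['rotation'],float)
    return r if r.shape==(3,3) else R.from_rotvec(r).as_matrix()
def onplane(im,uv,z):
    K=np.array([[im['fx'],0,im['cx']],[0,im['fy'],im['cy']],[0,0,1.]])
    p=cv2.undistortPoints(np.array(uv,float).reshape(-1,1,2),K,np.array(im['dist'],float))[:,0]
    d=np.c_[p[:,0],-p[:,1],-np.ones(len(p))]@rot(im).T
    o=np.array(im['xyz']); return o+d*((z-o[2])/d[:,2])[:,None]
E
python3 - <<'E'
from h import *
for n in('top','side'):
    im=grab(n,f'pics/{n}0.png'); print(n,im['xyz'],im['rotation'],im['fx'])
s=ctrl.get_state(); print(s, ctrl.grasp_offset)
E
```

```text
top [ 0.39903386 -0.10053381  1.08651589] [ 0.0856248  -0.0815207  -1.55940754] 391.7738077400636
side [0.50434715 0.73864079 0.65343707] [-0.02031304  1.44729419  2.77094871] 378.5421079566912
{'time': 0.1, 'joint_positions': array([-1.31490465,  0.32171612, -0.07009708,  1.45152406,  0.02263097,
        1.37077583, -0.05689306]), 'qd': array([ 0.00053976, -0.00051164,  0.00095622, -0.00175368, -0.00027546,
       -0.00131104, -0.00023654]), 'joint_torque': array([-1.46558573e-04, -4.92574382e+01, -4.05745693e-01, -3.13398957e+01,
       -6.41888659e-02,  3.94749711e-02,  5.19700302e-05]), 'position': array([0.1555742 , 0.63062087, 0.22160678]), 'tool_rot': array([-3.78789957e-01, -3.11859118e+00,  2.56747712e-03]), 'ft_force': array([ 0.07830023, -0.60113838,  0.30665047]), 'torque': array([ 0.02639494, -0.01256516, -0.03565601]), 'grip_force': 0.0, 'grip_width': 0.9995055621217147} 0.0187
```

View pics/top0.png

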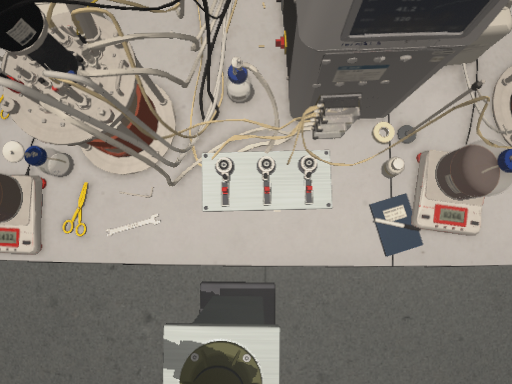

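View pics/side0.png

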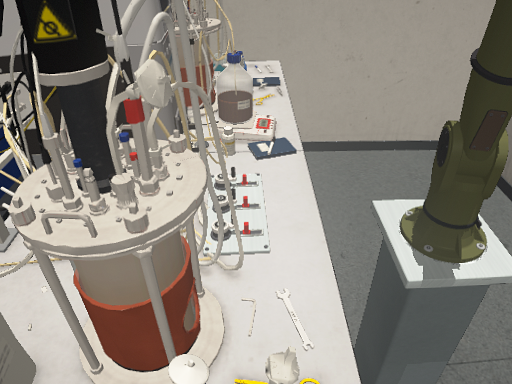

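```bash
python3 - <<'E'
from h import *
im=grab('top'); p=im['pixels'][:,:,::-1]
cv2.imwrite('pics/c1.png',cv2.resize(p[138:222,190:345],None,fx=5,fy=5,interpolation=cv2.INTER_CUBIC))
hsv=cv2.cvtColor(p,cv2.COLOR_BGR2HSV)
m=((hsv[...,0]<8)|(hsv[...,0]>172))&(hsv[...,1]>150)&(hsv[...,2]>90); m[:140]=0;m[220:]=0;m[:,:195]=0;m[:,340:]=0
n,l,s,c=cv2.connectedComponentsWithStats(m.astype('u1'))
for i in range(1,n):
    if s[i,4]>8: print(s[i],c[i],onplane(im,c[i],.047))
# plate mask: bluish-bright vs bench
print(p[205,240],p[225,240],p[180,210])
E
```

```text
[222 187   5   7  27] [224.11111111 189.62962963] [[ 0.51690583 -0.00896373  0.047     ]]
[265 187   4   4  16] [266.5 188.5] [[ 0.52103188 -0.12221093  0.047     ]]
[307 186   5   4  20] [309.  187.5] [[ 0.52483909 -0.23593363  0.047     ]]
[204 215 213] [175 185 193] [201 213 211]
```

View pics/c1.png

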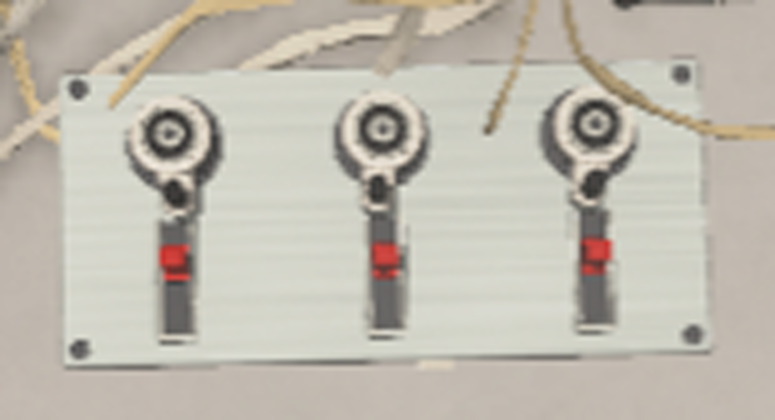

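```bash
cat > fix.py <<'E'
from h import *
def fixture(im):
    p=cv2.GaussianBlur(im['pixels'],(3,3),0).astype(int)
    m=((p[...,1]>199)&(p[...,1]-p[...,0]>-3)).astype('u1'); m[:140]=0;m[222:]=0;m[:,:192]=0;m[:,342:]=0
    m=cv2.morphologyEx(m,cv2.MORPH_OPEN,np.ones((3,3),'u1'))
    c=max(cv2.findContours(m,0,2)[0],key=cv2.contourArea)
    q=onplane(im,c[:,0].astype(float),.012)[:,:2].astype('f4')
    return m,cv2.minAreaRect(q),cv2.minAreaRect(c)
E
python3 - <<'E'
from fix import *
im=grab('top'); m,r,ri=fixture(im); print(r,cv2.boxPoints(ri))
g=lambda L:np.array(L,float)/5+[190,138]-.4
cor=onplane(im,g([(62,75),(697,62),(66,367),(710,352)]),.012)[:,:2]; print(cor.round(4),cor.mean(0))
scr=onplane(im,g([(78,89),(681,74),(80,349),(692,334)]),.013)[:,:2]; print(scr.round(4),scr.mean(0))
hub=onplane(im,g([(172,133),(382,128),(596,123)]),.045)[:,:2];print('hub',hub.round(4))
hub=onplane(im,g([(172,133),(382,128),(596,123)]),.06)[:,:2];print('hub60',hub.round(4))
pin=onplane(im,g([(174,187),(377,187),(594,180)]),.077)[:,:2];print('pin',pin.round(4))
s=grab('side')['pixels'][:,:,::-1]
cv2.imwrite('pics/s1.png',cv2.resize(s[150:270,170:300],None,fx=5,fy=5,interpolation=cv2.INTER_CUBIC))
T=R.from_rotvec(ctrl.get_state()['tool_rot']).as_matrix();print(T)
E
```

```text
((0.5474541783332825, -0.05321735888719559), (0.1593586951494217, 0.1312294602394104), 0.5848057866096497) [[218. 152.]
 [265. 152.]
 [265. 209.]
 [218. 209.]]
[[ 0.6245  0.0581]
 [ 0.6355 -0.2973]
 [ 0.4612  0.0517]
 [ 0.4728 -0.3028]] [ 0.54849221 -0.12254631]
[[ 0.6164  0.0488]
 [ 0.6283 -0.288 ]
 [ 0.4711  0.0441]
 [ 0.4826 -0.2927]] [ 0.54959877 -0.12195296]
hub [[ 0.5862 -0.0071]
 [ 0.5899 -0.1204]
 [ 0.5939 -0.236 ]]
hub60 [[ 0.5835 -0.0085]
 [ 0.5872 -0.1201]
 [ 0.5911 -0.2341]]
pin [[ 0.5519 -0.0116]
 [ 0.5529 -0.1174]
 [ 0.5577 -0.2306]]
[[-9.70928957e-01  2.39367779e-01 -1.65311063e-04]
 [ 2.39367832e-01  9.70928593e-01 -8.42009405e-04]
 [-4.10446832e-05 -8.57101464e-04 -9.99999632e-01]]
```

View pics/s1.png

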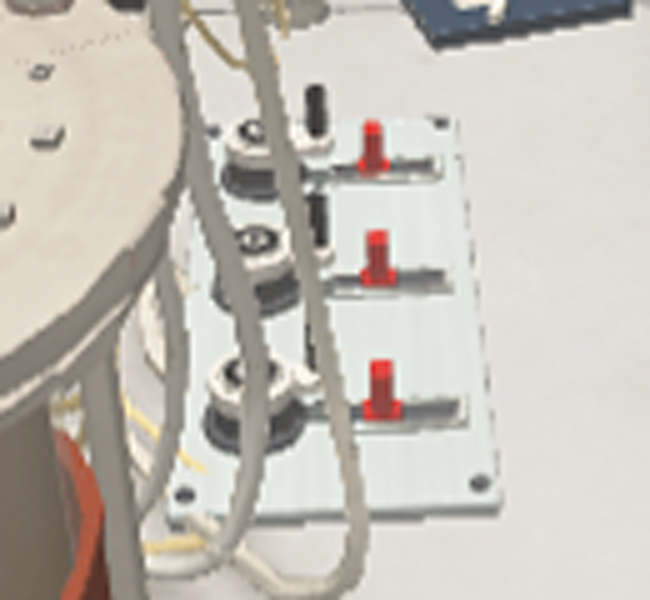

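```bash
cat > mv.py <<'E'
from h import *
C=np.array([.5495,-.1218]); Y=.0327
rz=lambda a:np.array([[np.cos(a),-np.sin(a)],[np.sin(a),np.cos(a)]])
AX={k:C+rz(Y)@[.040,y] for k,y in dict(l=.115,m=0,r=-.115).items()}
TAB={k:C+rz(Y)@[-.026,y] for k,y in dict(l=.115,m=0,r=-.115).items()}
def plan(rows,s=None):
    "rows (x,y,z,yaw): print shifts/turns in jog units from present pose; tool down, tool y at yaw from world y"
    s=s or ctrl.get_state(); T=R.from_rotvec(s['tool_rot']).as_matrix()
    for x,y,z,a in rows:
        d=T.T@(np.array([x,y,z])-s['position'])/.3
        G=np.array([[-np.cos(a),-np.sin(a),0],[-np.sin(a),np.cos(a),0],[0,0,-1]])
        w=R.from_matrix(T.T@G).as_rotvec()/np.radians(60)
        print(*[f'{v:.3f},' for v in np.r_[d,w]])
def finger(k,phi,side,gap,z,r=.036):
    "closed finger beside pin at angle phi; side +1: on +y side"
    p=AX[k]+rz(Y+phi)@[-r,side*(.021+gap)]
    return (*p,z,Y+phi)
def show():
    s=ctrl.get_state(); T=R.from_rotvec(s['tool_rot']).as_matrix()
    print(round(s['time'],2),s['position'].round(4),'yaw',round(np.arctan2(-T[0,1],T[1,1]),3),'F',s['ft_force'].round(2),'M',s['torque'].round(2),'w',round(s['grip_width'],2),s['grip_force'])
E
python3 - <<'E'
from mv import *
print(AX,TAB)
t=ctrl.get_image('top');s=ctrl.get_image('side')
A=[onplane(t,[[171,184]],z)[0] for z in(0,1)];B=[onplane(s,[[238,266]],z)[0] for z in(0,1)]
u=A[1]-A[0];v=B[1]-B[0];k=np.linalg.lstsq(np.c_[u,-v],B[0]-A[0],rcond=None)[0];print('hose',A[0]+u*k[0],B[0]+v*k[1])
print(finger('l',.14,-1,.008,.22))
plan([(.43,.12,.22,Y),finger('l',.14,-1,.008,.16)])
E
```

```text
{'l': array([ 0.58571879, -0.00555371]), 'm': array([ 0.58947862, -0.12049223]), 'r': array([ 0.59323845, -0.23543075])} {'l': array([ 0.51975407, -0.00771153]), 'm': array([ 0.5235139 , -0.12265005]), 'r': array([ 0.52727373, -0.23758857])}
hose [0.53195571 0.13652947 0.03773025] [0.53876701 0.13612974 0.03850316]
(np.float64(0.555237749904224), np.float64(-0.04030865997588308), 0.22, 0.17270000000000002)
-1.296, -1.435, 0.008, -0.000, -0.000, -0.262,
-1.829, -1.854, 0.208, -0.000, -0.000, -0.396,
```

Request:
jog_arm(
  moves=[-0.07, -0.08, 0, 0, 0, -0.04, -1, -0.2, -0.22, 0, 0, 0, -0.08, -1, -0.34, -0.37, 0, 0, 0, -0.13, -1, -0.48, -0.53, 0, 0, 0, -0.18, -1, -0.62, -0.68, 0, 0, 0, -0.22, -1, -0.76, -0.84, 0, 0, 0, -0.26, -1, -0.88, -0.96, 0, 0, 0, -0.26, -1, -0.91, -1, 0, 0, 0, -0.26, -1],
)

```text
time: 1.35
position: [0.3507, 0.2714, 0.223]
tool_rot: [-0.039, 3.141, 0.001]
ft_force: [-0.2, 0.7, 0.1]
grip_width: 0.17
grip_force: 0.0
```

```bash
python3 - <<'E'
from mv import *
show(); plan([(.43,.1,.2,Y),finger('l',.14,-1,.008,.14),finger('l',.14,-1,.008,.058)])
E
```

```text
1.35 [0.3507 0.2714 0.223 ] yaw 0.025 F [-0.19  0.72  0.15] M [ 0.01  0.08 -0.02] w 0.17 0.0
-0.250, -0.578, 0.076, 0.001, 0.001, -0.008,
-0.656, -1.056, 0.276, 0.001, 0.001, -0.141,
-0.655, -1.056, 0.550, 0.001, 0.001, -0.141,
```

Request:
jog_arm(
  moves=[-0.05, -0.11, 0.01, 0, 0, -0.01, -1, -0.12, -0.27, 0.02, 0, 0, -0.02, -1, -0.19, -0.43, 0.03, 0, 0, -0.04, -1, -0.26, -0.59, 0.05, 0, 0, -0.07, -1, -0.36, -0.73, 0.1, 0, 0, -0.1, -1, -0.48, -0.86, 0.16, 0, 0, -0.14, -1, -0.6, -0.96, 0.22, 0, 0, -0.14, -1, -0.655, -1, 0.25, 0, 0, -0.14, -1],
)

```text
time: 2.35
position: [0.5557, -0.0205, 0.1465]
tool_rot: [0.276, -3.129, 0.002]
ft_force: [0.0, 1.0, -0.1]
grip_width: 0.005
grip_force: 0.0
```

```bash
python3 - <<'E'
from mv import *
im=grab('top',None); cv2.imwrite('pics/t2.png',cv2.resize(im['pixels'][130:290,150:350,::-1],None,fx=4,fy=3.75,interpolation=cv2.INTER_CUBIC))
show(); plan([finger('l',.14,-1,.008,.1),finger('l',.14,-1,.008,.058)])
E
```

```text
2.4 [ 0.5565 -0.0214  0.1456] yaw 0.176 F [ 1.07 -0.62  0.1 ] M [-0.01 -0.12  0.09] w 0.01 0.0
0.015, -0.061, 0.152, -0.003, -0.001, 0.003,
0.015, -0.060, 0.292, -0.003, -0.001, 0.003,
```

View pics/t2.png

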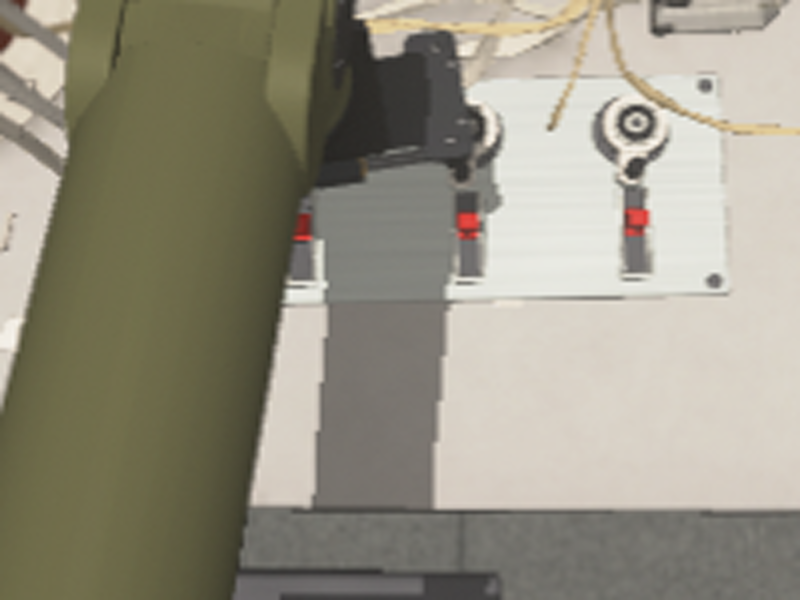

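Request:
jog_arm(
  moves=[0.01, -0.03, 0, 0, 0, 0, -1, 0.015, -0.06, 0.02, 0, 0, 0, -1, 0.015, -0.06, 0.08, 0, 0, 0, -1, 0.015, -0.06, 0.15, 0, 0, 0, -1, 0.015, -0.06, 0.22, 0, 0, 0, -1, 0.015, -0.06, 0.27, 0, 0, 0, -1, 0.015, -0.06, 0.29, 0, 0, 0, -1, 0.015, -0.06, 0.29, 0, 0, 0, -1],
)

```text
time: 3.4
position: [0.5531, -0.0378, 0.0604]
tool_rot: [0.278, -3.129, -0.0]
ft_force: [-0.3, -0.4, 1.0]
grip_width: 0.007
grip_force: 0.0
```

```bash
python3 - <<'E'
from mv import *
show(); plan([finger('l',.14-.6*i/8,-1,.008,.058) for i in range(1,9)])
E
```

```text
3.4 [ 0.5531 -0.0378  0.0604] yaw 0.177 F [-0.3  -0.44  0.99] M [ 0.11  0.05 -0.01] w 0.01 0.0
0.001, -0.000, 0.008, 0.000, -0.000, 0.076,
0.007, 0.010, 0.008, 0.000, -0.000, 0.148,
0.013, 0.020, 0.008, 0.000, -0.000, 0.219,
0.017, 0.030, 0.008, 0.000, -0.000, 0.291,
0.021, 0.041, 0.008, 0.000, -0.000, 0.362,
0.024, 0.052, 0.008, 0.000, -0.000, 0.434,
0.026, 0.064, 0.008, 0.000, -0.000, 0.506,
0.028, 0.075, 0.008, 0.000, -0.000, 0.577,
```

Request:
jog_arm(
  moves=[0.001, 0, 0.004, 0, 0, 0.076, -1, 0.007, 0.01, 0.006, 0, 0, 0.148, -1, 0.013, 0.02, 0.006, 0, 0, 0.219, -1, 0.017, 0.03, 0.006, 0, 0, 0.291, -1, 0.021, 0.041, 0.006, 0, 0, 0.362, -1, 0.024, 0.052, 0.006, 0, 0, 0.434, -1, 0.026, 0.064, 0.006, 0, 0, 0.506, -1, 0.028, 0.075, 0.006, 0, 0, 0.577, -1],
)

```text
time: 4.4
position: [0.5421, -0.0188, 0.0598]
tool_rot: [0.67, 3.066, -0.002]
ft_force: [0.8, -4.2, -0.3]
grip_width: 0.008
grip_force: 2.0
```

```bash
python3 - <<'E'
from mv import *
show(); plan([finger('l',.14-.6-.62*i/8,-1,.008,.058) for i in range(1,9)])
E
```

```text
4.4 [ 0.5421 -0.0188  0.0598] yaw -0.43 F [ 0.77 -4.21 -0.32] M [-1.1  -0.28 -0.05] w 0.01 1.9580206274986267
0.013, 0.013, 0.006, -0.000, 0.003, 0.071,
0.020, 0.023, 0.006, -0.000, 0.003, 0.145,
0.025, 0.034, 0.006, -0.000, 0.003, 0.219,
0.030, 0.045, 0.006, 0.000, 0.003, 0.293,
0.034, 0.056, 0.006, 0.000, 0.003, 0.367,
0.037, 0.068, 0.006, 0.000, 0.003, 0.441,
0.039, 0.079, 0.006, 0.000, 0.003, 0.515,
0.040, 0.091, 0.006, 0.001, 0.003, 0.589,
```

Request:
jog_arm(
  moves=[0.007, 0.01, 0, 0, 0, 0.071, -1, 0.014, 0.02, 0, 0, 0, 0.145, -1, 0.019, 0.031, 0, 0, 0, 0.219, -1, 0.024, 0.042, 0, 0, 0, 0.293, -1, 0.028, 0.053, 0, 0, 0, 0.367, -1, 0.031, 0.065, 0, 0, 0, 0.441, -1, 0.033, 0.076, 0, 0, 0, 0.515, -1, 0.034, 0.088, 0, 0, 0, 0.589, -1],
)

```text
time: 5.4
position: [0.5403, 0.0085, 0.0595]
tool_rot: [-1.571, -2.717, 0.006]
ft_force: [-9.6, -5.0, 7.9]
grip_width: 0.006
grip_force: 4.9
```

```bash
python3 - <<'E'
from mv import *
show(); s=ctrl.get_state(); q=s['position'][:2]-AX['l']; print(rz(-Y-(-1.08))@q, rz(1.08)@rz(-Y)@q)
im=grab('side'); cv2.imwrite('pics/s2.png',cv2.resize(im['pixels'][150:270,170:300,::-1],None,fx=4,fy=4,interpolation=cv2.INTER_CUBIC))
show()
E
```

```text
5.4 [0.5403 0.0085 0.0595] yaw -1.048 F [-9.58 -5.02  7.92] M [-0.99  1.85 -0.01] w 0.01 4.894240200519562
[-0.03489011 -0.03227063] [-0.03489011 -0.03227063]
5.45 [0.5405 0.0093 0.0594] yaw -1.05 F [-7.61 -4.44  7.49] M [-0.98  1.67 -0.03] w 0.01 4.439368844032288
```

View pics/s2.png

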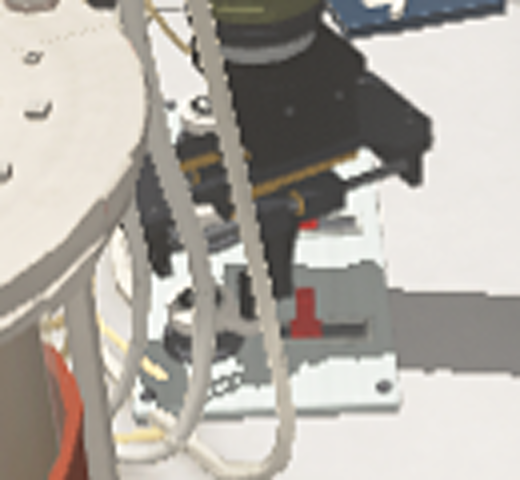

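Request:
jog_arm(
  moves=[0.006, 0.009, -0.003, 0, 0, 0.067, -1, 0.012, 0.019, -0.003, 0, 0, 0.134, -1, 0.017, 0.029, -0.003, 0, 0, 0.2, -1, 0.022, 0.005, -0.003, 0, 0, 0.2, -1, 0.029, -0.03, -0.003, 0, 0, 0.2, -1, 0.029, -0.03, -0.09, 0, 0, 0.16, -1, 0.029, -0.03, -0.22, 0, 0, 0.04, -1, 0.029, -0.03, -0.35, 0, 0, -0.1, -1],
)

```text
time: 6.45
position: [0.5302, 0.0138, 0.1652]
tool_rot: [1.415, 2.805, 0.002]
ft_force: [0.5, 0.1, 0.1]
grip_width: 0.006
grip_force: 0.0
```

```bash
python3 - <<'E'
from mv import *
show(); plan([finger('m',-.12,1,.008,.15),finger('m',-.12,1,.008,.058)])
E
```

```text
6.45 [0.5302 0.0138 0.1652] yaw -0.934 F [0.51 0.08 0.12] M [-0.01 -0.03 -0.  ] w 0.01 0.0
-0.326, -0.133, 0.050, 0.001, 0.000, -0.809,
-0.326, -0.134, 0.357, 0.001, 0.000, -0.809,
```

Request:
jog_arm(
  moves=[-0.04, -0.015, 0, 0, 0, -0.08, -1, -0.1, -0.04, 0, 0, 0, -0.24, -1, -0.17, -0.07, 0, 0, 0, -0.4, -1, -0.24, -0.1, 0, 0, 0, -0.56, -1, -0.3, -0.12, 0, 0, 0, -0.71, -1, -0.326, -0.133, 0.02, 0, 0, -0.81, -1, -0.326, -0.133, 0.1, 0, 0, -0.81, -1, -0.326, -0.133, 0.17, 0, 0, -0.81, -1],
)

```text
time: 7.45
position: [0.556, -0.0888, 0.1127]
tool_rot: [0.143, 3.137, 0.001]
ft_force: [0.6, 0.6, 0.6]
grip_width: 0.002
grip_force: 0.0
```

```bash
python3 - <<'E'
from mv import *
im=grab('top');cv2.imwrite('pics/t3.png',cv2.resize(im['pixels'][135:225,150:350,::-1],None,fx=4,fy=4,interpolation=cv2.INTER_CUBIC))
show(); plan([finger('m',-.12,1,.008,.058)])
E
```

```text
7.5 [ 0.554  -0.0883  0.1099] yaw -0.091 F [-2.12  0.3  -1.13] M [ 0.01  0.1  -0.02] w 0.01 0.0
-0.008, 0.000, 0.173, 0.000, -0.003, -0.003,
```

View pics/t3.png

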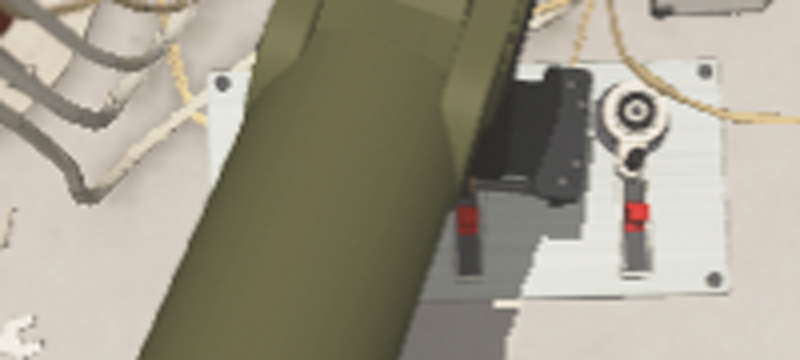

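Request:
jog_arm(
  moves=[-0.006, 0, 0.03, 0, 0, 0, -1, -0.008, 0, 0.07, 0, 0, 0, -1, -0.008, 0, 0.11, 0, 0, 0, -1, -0.008, 0, 0.14, 0, 0, 0, -1, -0.008, 0, 0.16, 0, 0, 0, -1, -0.008, 0, 0.165, 0, 0, 0, -1, -0.008, 0, 0.165, 0, 0, 0, -1, -0.008, 0, 0.165, 0, 0, 0, -1],
)

```text
time: 8.5
position: [0.5587, -0.0888, 0.0636]
tool_rot: [0.143, 3.138, 0.0]
ft_force: [-0.2, 0.6, -0.2]
grip_width: 0.004
grip_force: 0.0
```

```bash
python3 - <<'E'
from mv import *
show(); plan([finger('m',-.12+.6*i/8,1,.008,.060) for i in range(0,9)])
E
```

```text
8.5 [ 0.5587 -0.0888  0.0636] yaw -0.091 F [-0.25  0.56 -0.23] M [-0.    0.03  0.03] w 0.0 0.0
0.009, 0.000, 0.012, 0.000, 0.001, -0.004,
0.015, -0.009, 0.012, 0.000, 0.001, -0.075,
0.022, -0.019, 0.012, 0.000, 0.001, -0.147,
0.027, -0.029, 0.012, 0.000, 0.001, -0.218,
0.032, -0.040, 0.012, 0.000, 0.001, -0.290,
0.036, -0.051, 0.012, 0.000, 0.001, -0.362,
0.038, -0.062, 0.012, -0.000, 0.001, -0.433,
0.041, -0.073, 0.012, -0.000, 0.001, -0.505,
0.042, -0.085, 0.012, -0.000, 0.001, -0.577,
```

Request:
jog_arm(
  moves=[0.015, -0.009, 0.006, 0, 0, -0.075, -1, 0.022, -0.019, 0.01, 0, 0, -0.147, -1, 0.027, -0.029, 0.01, 0, 0, -0.218, -1, 0.032, -0.04, 0.01, 0, 0, -0.29, -1, 0.036, -0.051, 0.01, 0, 0, -0.362, -1, 0.038, -0.062, 0.01, 0, 0, -0.433, -1, 0.041, -0.073, 0.01, 0, 0, -0.505, -1, 0.042, -0.085, 0.01, 0, 0, -0.577, -1],
)

```text
time: 9.5
position: [0.5438, -0.1129, 0.0606]
tool_rot: [-0.801, 3.037, 0.0]
ft_force: [0.1, 0.4, 0.1]
grip_width: 0.008
grip_force: 0.1
```

```bash
python3 - <<'E'
from mv import *
show(); plan([finger('m',-.12+.6+.8*i/8,1,.008,.060) for i in range(0,9)])
E
```

```text
9.5 [ 0.5438 -0.1129  0.0606] yaw 0.516 F [0.08 0.4  0.09] M [ 0.14  0.04 -0.01] w 0.01 0.1363369496539235
-0.000, -0.000, 0.002, -0.000, 0.001, 0.003,
0.009, -0.013, 0.002, -0.000, 0.001, -0.092,
0.017, -0.026, 0.002, -0.000, 0.001, -0.188,
0.023, -0.040, 0.002, -0.000, 0.001, -0.283,
0.028, -0.054, 0.002, -0.000, 0.001, -0.379,
0.032, -0.069, 0.002, -0.000, 0.001, -0.474,
0.034, -0.085, 0.002, -0.000, 0.001, -0.570,
0.034, -0.100, 0.002, -0.000, 0.001, -0.665,
0.033, -0.115, 0.002, -0.000, 0.001, -0.761,
```

Request:
jog_arm(
  moves=[0.009, -0.013, 0, 0, 0, -0.092, -1, 0.017, -0.026, 0, 0, 0, -0.188, -1, 0.023, -0.04, 0, 0, 0, -0.283, -1, 0.028, -0.054, 0, 0, 0, -0.379, -1, 0.032, -0.069, 0, 0, 0, -0.474, -1, 0.034, -0.085, 0, 0, 0, -0.57, -1, 0.034, -0.1, 0, 0, 0, -0.665, -1, 0.033, -0.115, 0, 0, 0, -0.761, -1],
)

```text
time: 10.5
position: [0.5371, -0.1386, 0.0395]
tool_rot: [1.741, -2.555, -0.046]
ft_force: [-1.7, 0.3, -2.4]
grip_width: 0.004
grip_force: 0.4
```

```bash
python3 - <<'E'
from mv import *
show(); s=ctrl.get_state(); T=R.from_rotvec(s['tool_rot']).as_matrix()
print('back 15mm units: tool y +0.05')
E
```

```text
10.5 [ 0.5371 -0.1386  0.0395] yaw 1.195 F [-1.74  0.3  -2.37] M [0.1  0.26 0.  ] w 0.0 0.3763799462467432
back 15mm units: tool y +0.05
```

```bash
python3 - <<'E'
from mv import *
s=ctrl.get_state(); print(s['joint_positions'].round(3),s['qd'].round(3)); show()
grab('side','pics/s3.png')
im=grab('side'); cv2.imwrite('pics/s3.png',cv2.resize(im['pixels'][150:270,170:300,::-1],None,fx=4,fy=4,interpolation=cv2.INTER_CUBIC)); show()
plan([finger('m',1.28,1,.008,.06)])
E
```

```text
[ 0.877  0.451 -0.821  1.815  0.377  1.098  2.678] [ 1.729  0.716 -2.193 -0.122  1.2    0.361 -0.042]
10.5 [ 0.5371 -0.1386  0.0395] yaw 1.195 F [-1.74  0.3  -2.37] M [0.1  0.26 0.  ] w 0.0 0.3763799462467432
10.6 [ 0.5384 -0.1395  0.0401] yaw 1.19 F [ 0.16  0.13 -1.18] M [ 0.15  0.04 -0.03] w 0.01 0.1733629871159792
0.010, -0.050, -0.069, 0.050, -0.014, -0.117,
```

View pics/s3.png

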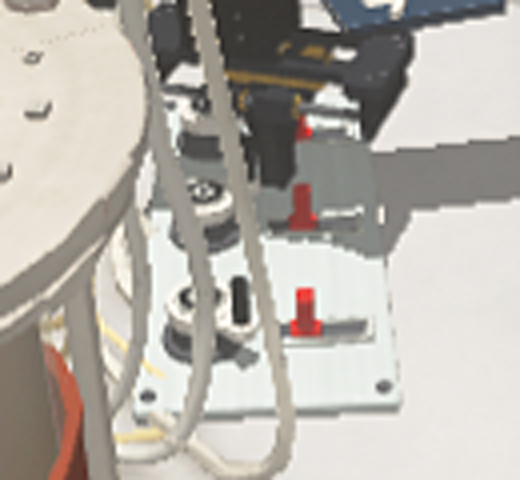

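Request:
jog_arm(
  moves=[0, 0, -0.03, 0, 0, 0, -1, 0, 0, -0.08, 0, 0, 0.02, -1, 0, 0, -0.15, 0, 0, 0.06, -1, 0, 0, -0.22, 0, 0, 0.12, -1, 0, 0, -0.29, 0, 0, 0.22, -1, 0, 0, -0.35, 0, 0, 0.36, -1, 0, 0, -0.37, 0, 0, 0.5, -1, 0, 0, -0.37, 0, 0, 0.6, -1],
)

```text
time: 11.6
position: [0.5455, -0.1371, 0.153]
tool_rot: [0.856, -2.968, -0.015]
ft_force: [0.4, -0.7, -0.0]
grip_width: 0.001
grip_force: 0.0
```

```bash
python3 - <<'E'
from mv import *
show(); s=ctrl.get_state(); print(s['joint_positions'].round(3))
im=grab('side'); cv2.imwrite('pics/s4.png',cv2.resize(im['pixels'][150:270,170:300,::-1],None,fx=5,fy=5,interpolation=cv2.INTER_CUBIC))
p=im['pixels'][:,:,::-1]; hsv=cv2.cvtColor(p,cv2.COLOR_BGR2HSV)
m=((hsv[...,0]<8)|(hsv[...,0]>172))&(hsv[...,1]>150)&(hsv[...,2]>90); m[:150]=0;m[250:]=0;m[:,:225]=0;m[:,270:]=0
n,l,st,c=cv2.connectedComponentsWithStats(m.astype('u1'))
for i in range(1,n):
    if st[i,4]>8: print(st[i],c[i])
plan([finger('r',-.167,-1,.008,.15),finger('r',-.167,-1,.008,.06)])
E
```

```text
11.6 [ 0.5455 -0.1371  0.153 ] yaw 0.561 F [ 0.36 -0.66 -0.02] M [ 0.04 -0.04  0.02] w 0.0 0.0
[ 0.839  0.307 -0.768  1.697  0.231  1.282  2.148]
[243 175   3   6  10] [243.6 176.7]
[244 196   3   7  16] [244.875 198.5  ]
[242 204   7   3  15] [245.4        205.13333333]
[244 222   4   6  17] [245.82352941 224.        ]
[243 230   7   4  18] [245.83333333 231.66666667]
0.192, -0.361, 0.009, 0.006, -0.052, 0.662,
0.177, -0.368, 0.309, 0.006, -0.052, 0.662,
```

View pics/s4.png

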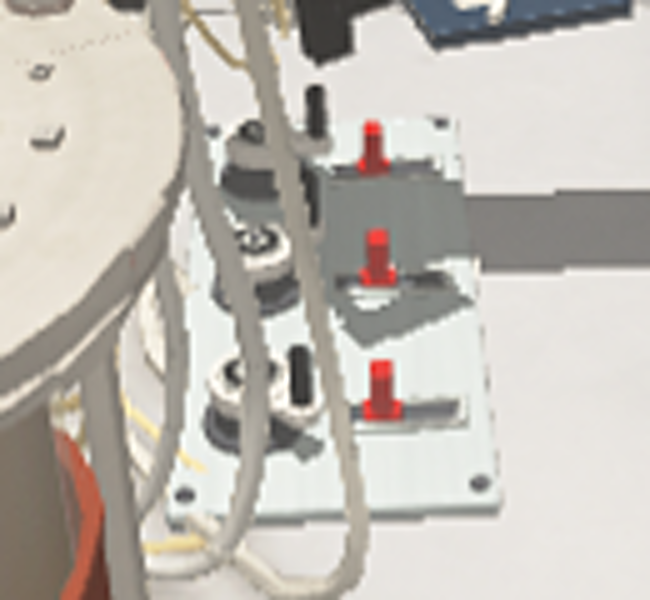

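```bash
cat >> mv.py <<'E'
def face(k,th,phi,side,gap,z,dx=0):
    "finger with fixed yaw phi (fixture) touching pin at angle th"
    p=AX[k]+rz(Y)@(-.035*np.array([np.cos(th),np.sin(th)]))+rz(Y+phi)@[dx,side*(.021+gap)]
    return (*p,z,Y+phi)
E
python3 - <<'E'
from mv import *
plan([face('m',.54,.6,1,.012,.12),face('m',.54,.6,1,.012,.061)]+[face('m',t,.6,1,0,.061) for t in(.54,.7,.8,.9,1.0,1.1)])
E
```

```text
-0.035, 0.074, 0.109, 0.025, -0.045, -0.071,
-0.044, 0.069, 0.305, 0.025, -0.045, -0.071,
-0.047, 0.030, 0.304, 0.025, -0.045, -0.071,
-0.049, 0.011, 0.304, 0.025, -0.045, -0.071,
-0.052, -0.000, 0.303, 0.025, -0.045, -0.071,
-0.055, -0.011, 0.303, 0.025, -0.045, -0.071,
-0.060, -0.022, 0.302, 0.025, -0.045, -0.071,
-0.066, -0.032, 0.302, 0.025, -0.045, -0.071,
```

Request:
jog_arm(
  moves=[-0.015, 0.03, 0.02, 0.01, -0.02, -0.03, -1, -0.035, 0.074, 0.06, 0.025, -0.045, -0.07, -1, -0.037, 0.074, 0.11, 0.025, -0.045, -0.07, -1, -0.04, 0.072, 0.17, 0.025, -0.045, -0.07, -1, -0.042, 0.07, 0.23, 0.025, -0.045, -0.07, -1, -0.044, 0.069, 0.28, 0.025, -0.045, -0.07, -1, -0.044, 0.069, 0.3, 0.025, -0.045, -0.07, -1, -0.044, 0.069, 0.3, 0.025, -0.045, -0.07, -1],
)

```text
time: 12.65
position: [0.5389, -0.1137, 0.0597]
tool_rot: [0.985, -2.98, -0.006]
ft_force: [-0.5, -0.2, 0.3]
grip_width: 0.004
grip_force: 0.0
```

```bash
python3 - <<'E'
from mv import *
show();print(ctrl.get_state()['joint_positions'].round(3))
plan([face('m',.54,.6,1,g,.061) for g in(.012,.006,0)]+[face('m',t,.6,1,0,.061) for t in(.66,.78,.9,1.0,1.1)])
E
```

```text
12.65 [ 0.5389 -0.1137  0.0597] yaw 0.638 F [-0.46 -0.24  0.34] M [0.09 0.01 0.02] w 0.0 0.0
[ 0.829  0.354 -0.774  1.856  0.28   1.049  2.153]
-0.006, -0.001, -0.004, 0.004, -0.001, 0.005,
-0.006, -0.021, -0.004, 0.004, -0.001, 0.005,
-0.006, -0.041, -0.004, 0.004, -0.001, 0.005,
-0.006, -0.055, -0.004, 0.004, -0.001, 0.005,
-0.007, -0.069, -0.005, 0.004, -0.001, 0.005,
-0.011, -0.082, -0.005, 0.004, -0.001, 0.005,
-0.015, -0.093, -0.005, 0.004, -0.001, 0.005,
-0.020, -0.104, -0.005, 0.004, -0.001, 0.005,
```

Request:
jog_arm(
  moves=[-0.006, -0.02, -0.004, 0, 0, 0, -1, -0.006, -0.041, -0.004, 0, 0, 0, -1, -0.006, -0.055, -0.004, 0, 0, 0, -1, -0.007, -0.069, -0.005, 0, 0, 0, -1, -0.011, -0.082, -0.005, 0, 0, 0, -1, -0.015, -0.093, -0.005, 0, 0, 0, -1, -0.02, -0.104, -0.005, 0, 0, 0, -1, -0.022, -0.11, -0.005, 0, 0, 0, -1],
)

```text
time: 13.65
position: [0.5643, -0.1364, 0.0616]
tool_rot: [0.985, -2.981, -0.005]
ft_force: [0.2, 0.5, 0.5]
grip_width: 0.006
grip_force: 0.2
```

```bash
python3 - <<'E'
from mv import *
show()
E
```

```text
13.65 [ 0.5643 -0.1364  0.0616] yaw 0.638 F [0.17 0.48 0.53] M [ 0.08  0.11 -0.02] w 0.01 0.1693678367882967
```

Request:
jog_arm(
  moves=[-0.01, -0.08, 0, 0, 0, 0, -1, 0, -0.05, 0, 0, 0, 0, -1, 0, -0.05, -0.03, 0, 0, 0, -1, 0, -0.05, -0.1, 0, 0, 0.05, -1, 0, -0.05, -0.18, 0, 0, 0.15, -1, 0, -0.05, -0.25, 0, 0, 0.3, -1, 0, -0.05, -0.29, 0, 0, 0.45, -1, 0, -0.05, -0.3, 0, 0, 0.6, -1],
)

```text
time: 14.65
position: [0.5747, -0.1495, 0.155]
tool_rot: [-0.004, 3.14, 0.0]
ft_force: [-0.8, 0.2, 0.2]
grip_width: 0.009
grip_force: 0.0
```

```bash
python3 - <<'E'
from mv import *
show(); plan([finger('r',-.167,-1,.008,.13),finger('r',-.167,-1,.008,.06)])
E
```

```text
14.65 [ 0.5747 -0.1495  0.155 ] yaw 0.002 F [-0.84  0.22  0.24] M [ 0.02 -0.01 -0.06] w 0.01 0.0
0.071, -0.366, 0.083, 0.000, 0.001, 0.130,
0.071, -0.366, 0.316, 0.000, 0.001, 0.130,
```

Request:
jog_arm(
  moves=[0.01, -0.05, 0, 0, 0, 0.03, -1, 0.03, -0.14, 0, 0, 0, 0.07, -1, 0.05, -0.24, 0, 0, 0, 0.1, -1, 0.065, -0.33, 0, 0, 0, 0.13, -1, 0.071, -0.366, 0.02, 0, 0, 0.13, -1, 0.071, -0.366, 0.06, 0, 0, 0.13, -1, 0.071, -0.366, 0.12, 0, 0, 0.13, -1, 0.071, -0.366, 0.15, 0, 0, 0.13, -1],
)

```text
time: 15.65
position: [0.5523, -0.2565, 0.1042]
tool_rot: [-0.194, -3.13, -0.006]
ft_force: [-0.5, -0.0, -0.2]
grip_width: 0.009
grip_force: 0.0
```

```bash
python3 - <<'E'
from mv import *
show()
im=grab('top'); cv2.imwrite('pics/t5.png',cv2.resize(im['pixels'][135:225,190:350,::-1],None,fx=5,fy=5,interpolation=cv2.INTER_CUBIC))
show(); plan([finger('r',-.167,-1,.008,.06)])
E
```

```text
15.65 [ 0.5523 -0.2565  0.1042] yaw -0.124 F [-0.51 -0.04 -0.2 ] M [-0.03 -0.1  -0.02] w 0.01 0.0
15.7 [ 0.5518 -0.2567  0.1034] yaw -0.124 F [-0.6  -0.23 -0.84] M [ 0.02  0.07 -0.02] w 0.01 0.0
-0.008, -0.009, 0.145, 0.004, -0.007, 0.010,
```

View pics/t5.png

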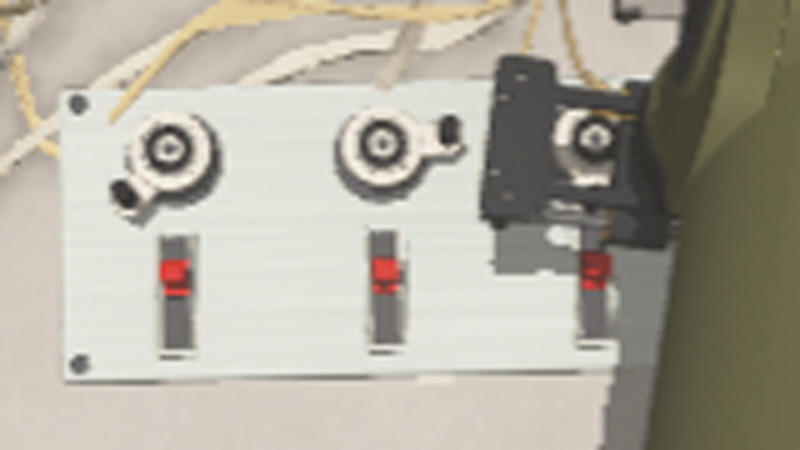

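Request:
jog_arm(
  moves=[-0.008, -0.009, 0.01, 0, 0, 0, -1, -0.008, -0.009, 0.04, 0, 0, 0, -1, -0.008, -0.009, 0.08, 0, 0, 0, -1, -0.008, -0.009, 0.11, 0, 0, 0, -1, -0.008, -0.009, 0.13, 0, 0, 0, -1, -0.008, -0.009, 0.14, 0, 0, 0, -1, -0.008, -0.009, 0.14, 0, 0, 0, -1, -0.008, -0.009, 0.14, 0, 0, 0, -1],
)

```text
time: 16.7
position: [0.5551, -0.2615, 0.0647]
tool_rot: [-0.198, -3.133, -0.003]
ft_force: [1.0, 0.5, 0.4]
grip_width: 0.002
grip_force: 0.0
```

```bash
python3 - <<'E'
from mv import *
show();print(ctrl.get_state()['joint_positions'].round(3)); plan([finger('r',-.167-.7*i/8,-1,.008,.061) for i in range(0,9)])
E
```

```text
16.7 [ 0.5551 -0.2615  0.0647] yaw -0.126 F [0.96 0.53 0.39] M [ 0.02 -0.02  0.04] w 0.0 0.0
[ 0.859  0.43  -0.571  1.701  0.255  1.089  1.655]
0.006, 0.006, 0.012, 0.002, -0.003, 0.008,
0.014, 0.017, 0.012, 0.002, -0.003, 0.091,
0.021, 0.029, 0.012, 0.001, -0.003, 0.175,
0.026, 0.041, 0.012, 0.001, -0.003, 0.258,
0.031, 0.054, 0.012, 0.001, -0.003, 0.342,
0.035, 0.067, 0.013, 0.001, -0.003, 0.425,
0.037, 0.080, 0.013, 0.001, -0.003, 0.509,
0.039, 0.093, 0.013, 0.001, -0.003, 0.593,
0.039, 0.107, 0.013, 0.001, -0.003, 0.676,
```

Request:
jog_arm(
  moves=[0.014, 0.017, 0.01, 0, 0, 0.091, -1, 0.021, 0.029, 0.012, 0, 0, 0.175, -1, 0.026, 0.041, 0.012, 0, 0, 0.258, -1, 0.031, 0.054, 0.012, 0, 0, 0.342, -1, 0.035, 0.067, 0.012, 0, 0, 0.425, -1, 0.037, 0.08, 0.012, 0, 0, 0.509, -1, 0.039, 0.093, 0.012, 0, 0, 0.593, -1, 0.039, 0.107, 0.012, 0, 0, 0.676, -1],
)

```text
time: 17.7
position: [0.5469, -0.2284, 0.0612]
tool_rot: [-1.276, -2.867, -0.0]
ft_force: [-0.9, -0.0, 1.3]
grip_width: 0.008
grip_force: 0.7
```

```bash
python3 - <<'E'
from mv import *
show();print(ctrl.get_state()['joint_positions'].round(3)); plan([finger('r',-.867-.55*i/8,-1,.008,.061) for i in range(0,9)])
E
```

```text
17.7 [ 0.5469 -0.2284  0.0612] yaw -0.837 F [-0.88 -0.03  1.3 ] M [-0.12  0.28  0.02] w 0.01 0.6557470187544823
[ 0.739  0.372 -0.464  1.76   0.187  1.058  0.943]
-0.001, 0.002, 0.001, -0.001, -0.003, -0.003,
0.005, 0.011, 0.001, -0.002, -0.003, 0.063,
0.011, 0.019, 0.001, -0.002, -0.003, 0.128,
0.016, 0.029, 0.001, -0.002, -0.003, 0.194,
0.021, 0.038, 0.001, -0.002, -0.003, 0.260,
0.025, 0.048, 0.001, -0.002, -0.003, 0.325,
0.028, 0.058, 0.001, -0.002, -0.003, 0.391,
0.030, 0.069, 0.001, -0.002, -0.003, 0.457,
0.032, 0.079, 0.001, -0.002, -0.003, 0.522,
```

Light so far (about 1 N). Continue to the full turn.

Request:
jog_arm(
  moves=[0.005, 0.011, 0, 0, 0, 0.063, -1, 0.011, 0.019, 0, 0, 0, 0.128, -1, 0.016, 0.029, 0, 0, 0, 0.194, -1, 0.021, 0.038, 0, 0, 0, 0.26, -1, 0.025, 0.048, 0, 0, 0, 0.325, -1, 0.028, 0.058, 0, 0, 0, 0.391, -1, 0.03, 0.069, 0, 0, 0, 0.457, -1, 0.032, 0.079, 0, 0, 0, 0.522, -1],
)

```text
time: 18.7
position: [0.5578, -0.2046, 0.0609]
tool_rot: [-2.0, -2.416, 0.001]
ft_force: [-0.9, 1.0, 0.0]
grip_width: 0.004
grip_force: 0.7
```

```bash
python3 - <<'E'
from mv import *
show();print(ctrl.get_state()['joint_positions'].round(3))
E
```

```text
18.7 [ 0.5578 -0.2046  0.0609] yaw -1.383 F [-0.9   0.96  0.04] M [-0.    0.42 -0.05] w 0.0 0.7021857239305973
[ 0.63   0.364 -0.385  1.758  0.153  1.054  0.38 ]
```

Request:
jog_arm(
  moves=[0, -0.025, 0, 0, 0, 0, -1, 0, -0.05, 0, 0, 0, 0, -1, 0, -0.05, -0.04, 0, 0, 0, -1, 0, -0.05, -0.12, 0, 0, -0.04, -1, 0, -0.05, -0.21, 0, 0, -0.14, -1, 0, -0.05, -0.29, 0, 0, -0.28, -1, 0, -0.05, -0.33, 0, 0, -0.42, -1, 0, -0.05, -0.35, 0, 0, -0.56, -1],
)

```text
time: 19.7
position: [0.5448, -0.2085, 0.1681]
tool_rot: [-1.208, -2.899, -0.001]
ft_force: [-0.8, 0.8, -0.6]
grip_width: 0.007
grip_force: 0.0
```

```bash
python3 - <<'E'
from mv import *
im=grab('top'); cv2.imwrite('pics/t6.png',cv2.resize(im['pixels'][135:225,190:350,::-1],None,fx=5,fy=5,interpolation=cv2.INTER_CUBIC))
show(); plan([(*TAB['l'],.15,Y),(*TAB['l'],.0175,Y)])
E
```

```text
19.75 [ 0.545  -0.2087  0.1686] yaw -0.785 F [ 0.61 -0.49  0.52] M [-0.07  0.    0.01] w 0.0 0.0
0.533, 0.414, 0.062, 0.001, -0.000, -0.781,
0.533, 0.414, 0.504, 0.001, -0.000, -0.781,
```

View pics/t6.png

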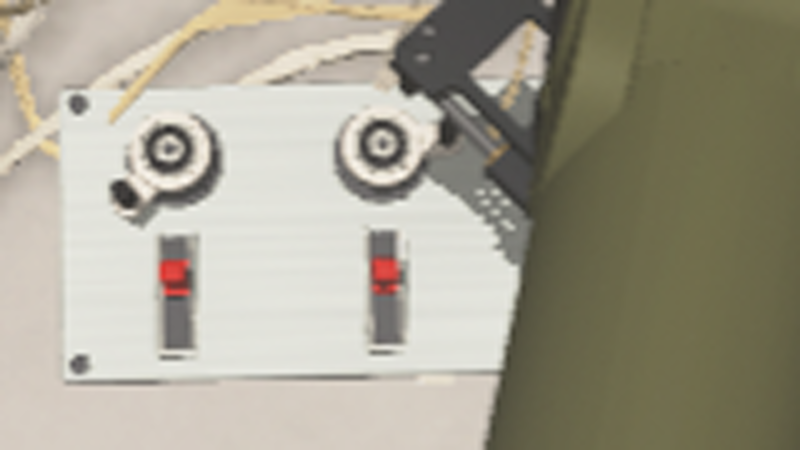

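Request:
jog_arm(
  moves=[0.04, 0.03, 0, 0, 0, -0.06, -1, 0.12, 0.09, 0, 0, 0, -0.17, 0, 0.21, 0.16, 0.01, 0, 0, -0.3, 0, 0.3, 0.23, 0.02, 0, 0, -0.43, 0, 0.39, 0.3, 0.03, 0, 0, -0.56, 0, 0.47, 0.36, 0.04, 0, 0, -0.68, 0, 0.52, 0.4, 0.05, 0, 0, -0.76, 0, 0.536, 0.413, 0.06, 0, 0, -0.78, 0],
)

```text
time: 20.75
position: [0.5197, -0.0053, 0.149]
tool_rot: [0.037, -3.139, -0.003]
ft_force: [0.1, 0.5, -0.3]
grip_width: 0.494
grip_force: 0.0
```

```bash
python3 - <<'E'
from mv import *
show(); t=(.5180,-.0078); plan([(*t,.1,Y),(*t,.0185,Y)])
E
```

```text
20.75 [ 0.5197 -0.0053  0.149 ] yaw 0.023 F [ 0.09  0.51 -0.33] M [-0.03  0.06 -0.01] w 0.49 0.0
0.006, -0.008, 0.163, 0.002, -0.002, -0.009,
0.005, -0.009, 0.435, 0.002, -0.002, -0.009,
```

Request:
jog_arm(
  moves=[0.006, -0.008, 0.03, 0, 0, -0.01, 0, 0.006, -0.008, 0.1, 0, 0, -0.01, 0, 0.006, -0.008, 0.18, 0, 0, -0.01, 0, 0.006, -0.008, 0.26, 0, 0, -0.01, 0, 0.006, -0.008, 0.32, 0, 0, -0.01, 0, 0.006, -0.008, 0.37, 0, 0, -0.01, 0, 0.006, -0.008, 0.4, 0, 0, -0.01, 0, 0.006, -0.008, 0.41, 0, 0, -0.01, 0],
)

```text
time: 21.75
position: [0.5175, -0.0087, 0.0251]
tool_rot: [0.052, -3.138, -0.004]
ft_force: [0.1, 0.3, 0.2]
grip_width: 0.503
grip_force: 0.0
```

```bash
python3 - <<'E'
from mv import *
show(); t=(.5180,-.0078); plan([(*t,.0185,Y)])
im=grab('side'); cv2.imwrite('pics/s7.png',cv2.resize(im['pixels'][150:270,170:300,::-1],None,fx=5,fy=5,interpolation=cv2.INTER_CUBIC))
E
```

```text
21.75 [ 0.5175 -0.0087  0.0251] yaw 0.033 F [0.07 0.25 0.15] M [ 0.01 -0.    0.02] w 0.5 0.0
-0.002, 0.003, 0.022, 0.002, -0.003, 0.000,
```

View pics/s7.png

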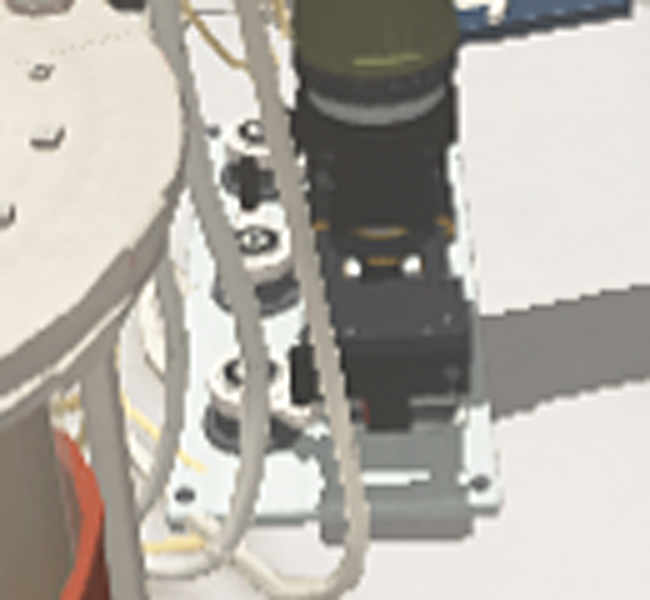

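Request:
jog_arm(
  moves=[-0.002, 0.002, 0.008, 0, 0, 0, 0, -0.002, 0.002, 0.015, 0, 0, 0, -0.3, -0.002, 0.002, 0.015, 0, 0, 0, -0.5, -0.002, 0.002, 0.015, 0, 0, 0, -0.7, -0.002, 0.002, 0.015, 0, 0, 0, -1, -0.002, 0.002, 0.015, 0, 0, 0, -1, -0.002, 0.002, 0.015, 0, 0, 0, -1, -0.002, 0.002, 0.015, 0, 0, 0, -1],
  newtons=15,
)

```text
time: 22.8
position: [0.5181, -0.0057, 0.0211]
tool_rot: [0.054, -3.138, -0.008]
ft_force: [0.1, 5.1, 1.2]
grip_width: 0.157
grip_force: 15.0
```

```bash
python3 - <<'E'
from mv import *
show(); s=ctrl.get_state();p=s['position'][:2]
print(rz(-Y)@(p-C))
plan([(*(p+rz(Y)@[-d,0]),s['position'][2],Y) for d in (.01,.02,.03,.034)])
E
```

```text
22.8 [ 0.5181 -0.0057  0.0211] yaw 0.034 F [0.12 5.05 1.17] M [1.14 0.05 0.06] w 0.16 14.999966072500683
[-0.02757673  0.11709562]
0.033, 0.000, 0.000, 0.005, -0.002, 0.002,
0.067, 0.000, 0.000, 0.005, -0.002, 0.002,
0.100, 0.000, 0.000, 0.005, -0.002, 0.002,
0.113, 0.000, 0.000, 0.005, -0.002, 0.002,
```

Request:
jog_arm(
  moves=[0.012, 0.007, 0, 0, 0, 0, -1, 0.025, 0.008, 0, 0, 0, 0, -1, 0.038, 0.008, 0, 0, 0, 0, -1, 0.05, 0.008, 0, 0, 0, 0, -1, 0.063, 0.008, 0, 0, 0, 0, -1, 0.076, 0.008, 0, 0, 0, 0, -1, 0.086, 0.008, 0, 0, 0, 0, -1, 0.09, 0.008, 0, 0, 0, 0, -1],
)

```text
time: 23.8
position: [0.4908, -0.0065, 0.0211]
tool_rot: [0.052, -3.138, -0.004]
ft_force: [2.1, 3.1, -1.3]
grip_width: 0.161
grip_force: 15.0
```

```bash
python3 - <<'E'
from mv import *
show(); print(rz(-Y)@(ctrl.get_state()['position'][:2]-C))
E
```

```text
23.8 [ 0.4908 -0.0065  0.0211] yaw 0.033 F [ 2.13  3.13 -1.31] M [ 0.57 -0.52  0.04] w 0.16 14.999937240500003
[-0.05485757  0.11713327]
```

Request:
jog_arm(
  moves=[0.003, 0.002, 0, 0, 0, 0, -1, 0.006, 0.003, 0, 0, 0, 0, -1, 0.009, 0.004, 0, 0, 0, 0, -1, 0.012, 0.004, 0, 0, 0, 0, -1, 0.015, 0.004, 0, 0, 0, 0, -1, 0.017, 0.004, 0, 0, 0, 0, -1, 0.018, 0.004, 0, 0, 0, 0, -1, 0.018, 0.004, 0, 0, 0, 0, -1],
)

```text
time: 24.8
position: [0.4884, -0.0065, 0.0212]
tool_rot: [-0.051, 3.138, 0.003]
ft_force: [10.4, -1.5, -9.8]
grip_width: 0.157
grip_force: 15.0
```

```bash
python3 - <<'E'
from mv import *
show(); print(rz(-Y)@(ctrl.get_state()['position'][:2]-C))
E
```

```text
24.8 [ 0.4884 -0.0065  0.0212] yaw 0.032 F [10.43 -1.49 -9.78] M [-0.47 -2.31 -0.03] w 0.16 14.998916705371812
[-0.05732052  0.1172592 ]
```

Request:
jog_arm(
  moves=[0, 0, 0, 0, 0, 0, -0.4, 0, 0, 0, 0, 0, 0, 0, 0, 0, 0, 0, 0, 0, 0, 0, 0, 0, 0, 0, 0, 0, 0, 0, 0, 0, 0, 0, 0, 0, 0, -0.05, 0, 0, 0, 0, 0, 0, -0.14, 0, 0, 0, 0, 0, 0, -0.25, 0, 0, 0, 0],
)

```text
time: 25.8
position: [0.4855, -0.0055, 0.0974]
tool_rot: [0.052, -3.138, -0.004]
ft_force: [0.1, 0.6, 0.5]
grip_width: 0.499
grip_force: 0.0
```

Request:
jog_arm(
  moves=[0, 0, -0.1, 0, 0, 0, 0, 0.05, 0, -0.2, 0, 0, 0, 0, 0.1, -0.08, -0.3, 0, 0, 0, 0, 0.14, -0.22, -0.33, 0, 0, 0, 0, 0.14, -0.38, -0.33, 0, 0, 0, 0, 0.14, -0.54, -0.33, 0, 0, 0, 0, 0.14, -0.7, -0.33, 0, 0, 0, 0, 0.14, -0.8, -0.33, 0, 0, 0, 0],
)

```text
time: 26.8
position: [0.4517, -0.2497, 0.1957]
tool_rot: [0.048, -3.139, -0.003]
ft_force: [-0.5, 0.8, -0.0]
grip_width: 0.5
grip_force: 0.0
```

```bash
python3 - <<'E'
from mv import *
show()
im=grab('top'); p=im['pixels'][:,:,::-1]
hsv=cv2.cvtColor(p,cv2.COLOR_BGR2HSV)
m=((hsv[...,0]<8)|(hsv[...,0]>172))&(hsv[...,1]>150)&(hsv[...,2]>90); m[:140]=0;m[220:]=0;m[:,:195]=0;m[:,340:]=0
n,l,s,c=cv2.connectedComponentsWithStats(m.astype('u1'))
for i in range(1,n):
    if s[i,4]>8: print(s[i],c[i],rz(-Y)@(onplane(im,c[i],.047)[0,:2]-C))
cv2.imwrite('pics/t8.png',cv2.resize(p[135:225,190:350],None,fx=5,fy=5,interpolation=cv2.INTER_CUBIC))
E
```

```text
26.8 [ 0.4517 -0.2497  0.1957] yaw 0.031 F [-0.46  0.82 -0.03] M [ 0.06  0.07 -0.02] w 0.5 0.0
[265 187   4   4  16] [266.5 188.5] [-0.02846634  0.00052003]
[306 186   6   4  21] [308.85714286 187.42857143] [-0.02817814 -0.11289026]
[222 198   6   7  28] [224.21428571 200.53571429] [-0.05814381  0.11397414]
```

View pics/t8.png

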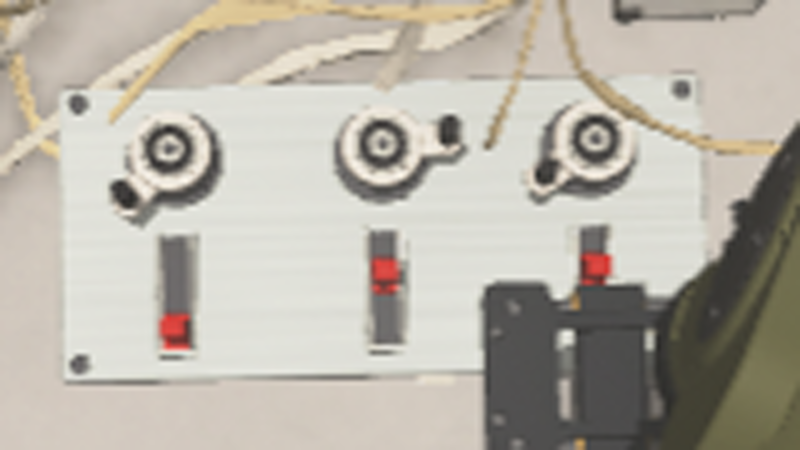

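```bash
python3 - <<'E'
from mv import *
im=grab('top'); p=im['pixels']; v=p.max(2).astype(float)
g=lambda q:np.array(q,float)/5+[190,135]-.4
for k,q in dict(l=(124,190),m=(450,128),r=(543,172)).items():
    u=g(q); r,c=np.mgrid[int(u[1])-3:int(u[1])+4,int(u[0])-3:int(u[0])+4]
    w=np.clip(90-v[r,c],0,None); uv=[(w*c).sum()/w.sum(),(w*r).sum()/w.sum()]
    for z in(.07,.077):
        d=-(rz(-Y)@(onplane(im,uv,z)[0,:2]-AX[k])); print(k,np.hypot(*d).round(4),'th',np.arctan2(d[1],d[0]).round(3))
E
```

```text
l 0.0357 th -0.649
l 0.0361 th -0.614
m 0.0338 th 1.604
m 0.0334 th 1.565
r 0.0373 th -0.95
r 0.0386 th -0.937
```

```bash
python3 - <<'E'
from mv import *
im=grab('top'); 
def th(img,k,u):
    v=img.max(2).astype(float); out=[]
    for T in(70,90,110):
        r,c=np.mgrid[round(u[1])-3:round(u[1])+4,round(u[0])-3:round(u[0])+4]
        w=np.clip(T-v[r,c],0,None); uv=[(w*c).sum()/w.sum(),(w*r).sum()/w.sum()]
        d=-(rz(-Y)@(onplane(im,uv,.072)[0,:2]-AX[k])); out+=[np.round(uv,2),np.hypot(*d).round(4),np.arctan2(d[1],d[0]).round(3)]
    print(k,*out)
    r,c=int(u[1]),int(u[0]); print(v[r-4:r+6,c-5:c+6].astype(int))
a=cv2.imread('pics/top0.png'); b=im['pixels']
th(a,'l',(224.6,175));th(b,'l',(214.5,172.6))
th(a,'r',(308.5,173.7));th(b,'r',(298.3,169))
E
```

```text
l [224.57 176.58] 0.0378 0.131 [224.5  176.41] 0.0373 0.128 [224.54 176.35] 0.0371 0.131
[[178 225 232 232 232 232 232 232 218 152  85]
 [ 94 110 174 217 219 214 196 164 130 118  67]
 [ 99  99 153 219 217 183 203 229 218 148  81]
 [104 103 130 163 124  60  97 184 221 165  74]
 [201 155 110  96  61  62  62 121 189 178 104]
 [213 213 190 111  62  62  62  69 110 135 116]
 [215 215 205 158  62  64  59  51  93 125 112]
 [213 214 203 170 120  57  52  58 100 128 112]
 [211 212 201 191 189 130 102 107 138 153 113]
 [213 213 212 198 180 205 223 215 147 113 120]]
l [214.76 173.99] 0.0364 -0.605 [214.53 173.59] 0.0359 -0.636 [214.5 173.5] 0.0358 -0.641
[[227 226 227 226 227 214 143 179 239 230 172]
 [224 224 223 224 224 223 207 171 225 239 237]
 [225 224 224 223 223 215 207 233 229 218 240]
 [226 226 216 159  87  75 141 218 238 227 198]
 [226 226 204  87  63  64  77 152 226 239 235]
 [227 227 213 124  64  65  63  68 167 236 238]
 [227 227 215 145  68  66  59  52  96 191 224]
 [224 224 214 168 133  56  51  58 103 153 154]
 [223 224 223 223 208 135  82  98 126 129 122]
 [226 226 225 216 194 229 2
[... 446 characters left out ...]
4 159 177 116  62  61  68 114 177 207 206]
 [173 159 217 197  94  91 116 156 192 206 207]
 [174 118 131 185 218 214 166 163 202 202 202]]
r [297.86 169.71] 0.0403 -0.943 [298.64 169.08] 0.0376 -0.945 [298.7  168.97] 0.0373 -0.949
[[220 221 221 221 198 135 125 171 223 238 224]
 [221 220 220 219 192 124 105 156 197 223 219]
 [221 220 220 212 165  95  70  70 101 192 235]
 [221 220 222 202 121  72  73  70 115 166 211]
 [220 204 214 207  64  68  74  72 151 223 213]
 [219 203 215 212  65  62  63  70 186 233 206]
 [221 193 200 220 130  71  79 119 191 189  88]
 [223 222 213 221 231 188 207 222 151  93  93]
 [219 219 190 137 185 215 182 126 131 123 110]
 [218 218 191 129 123 120 126 178 218 218 217]]
```

```bash
python3 - <<'E'
from mv import *
show(); plan([face('r',-.95,-1.0,-1,.008,.14),face('r',-.95,-1.0,-1,.008,.061)])
E
```

```text
26.95 [ 0.4517 -0.2485  0.1953] yaw 0.03 F [0.57 0.33 0.76] M [ 0.06 -0.    0.03] w 0.5 0.0
-0.324, 0.071, 0.184, 0.001, -0.003, 0.952,
-0.325, 0.071, 0.447, 0.001, -0.003, 0.952,
```

Request:
jog_arm(
  moves=[-0.04, 0.01, 0, 0, 0, 0.1, -1, -0.1, 0.02, 0.01, 0, 0, 0.26, -1, -0.16, 0.035, 0.03, 0, 0, 0.42, -1, -0.22, 0.05, 0.05, 0, 0, 0.58, -1, -0.28, 0.06, 0.08, 0, 0, 0.74, -1, -0.32, 0.07, 0.11, 0, 0, 0.88, -1, -0.325, 0.071, 0.16, 0, 0, 0.95, -1, -0.325, 0.071, 0.2, 0, 0, 0.95, -1],
)

```text
time: 27.95
position: [0.549, -0.2207, 0.1345]
tool_rot: [-1.447, -2.784, -0.002]
ft_force: [0.5, 0.7, -0.8]
grip_width: 0.008
grip_force: 0.0
```

```bash
python3 - <<'E'
from mv import *
show(); plan([face('r',-.95,-1.0,-1,.008,.061)])
E
```

```text
27.95 [ 0.549  -0.2207  0.1345] yaw -0.959 F [ 0.48  0.68 -0.79] M [-0.06  0.07 -0.01] w 0.01 0.0
-0.009, -0.009, 0.245, -0.000, -0.004, 0.008,
```

Request:
jog_arm(
  moves=[-0.007, -0.009, 0.05, 0, 0, 0, -1, -0.007, -0.009, 0.1, 0, 0, 0, -1, -0.007, -0.009, 0.15, 0, 0, 0, -1, -0.007, -0.009, 0.19, 0, 0, 0, -1, -0.007, -0.009, 0.22, 0, 0, 0, -1, -0.007, -0.009, 0.24, 0, 0, 0, -1, -0.007, -0.009, 0.24, 0, 0, 0, -1, -0.007, -0.009, 0.24, 0, 0, 0, -1],
)

```text
time: 28.95
position: [0.5477, -0.2257, 0.0628]
tool_rot: [-1.452, -2.783, -0.001]
ft_force: [-0.5, -0.2, 0.0]
grip_width: 0.008
grip_force: 0.0
```

```bash
python3 - <<'E'
from mv import *
show(); plan([face('r',-.95,-1.0,-1,.008,.061),face('r',-.95,-1.0,-1,0,.061)]+[face('r',t,-1.0,-1,0,.061) for t in(-1.05,-1.15,-1.25,-1.35)])
E
```

```text
28.95 [ 0.5477 -0.2257  0.0628] yaw -0.962 F [-0.45 -0.16  0.  ] M [-0.07  0.06 -0.05] w 0.01 0.0
0.004, 0.004, 0.006, -0.001, -0.003, 0.005,
0.004, 0.031, 0.006, -0.001, -0.003, 0.005,
0.004, 0.042, 0.006, -0.001, -0.003, 0.005,
0.002, 0.054, 0.006, -0.001, -0.003, 0.005,
-0.000, 0.065, 0.006, -0.001, -0.003, 0.005,
-0.004, 0.077, 0.006, -0.001, -0.003, 0.005,
```

Request:
jog_arm(
  moves=[0.003, 0.02, 0, 0, 0, 0, -1, 0.003, 0.035, 0, 0, 0, 0, -1, 0.002, 0.05, 0, 0, 0, 0, -1, 0, 0.063, 0, 0, 0, 0, -1, -0.004, 0.077, 0, 0, 0, 0, -1, -0.004, 0.077, 0, 0, 0, 0, -1, 0, 0.04, 0, 0, 0, 0, -1, 0, 0.01, 0, 0, 0, 0, -1],
)

```text
time: 29.95
position: [0.5488, -0.2248, 0.0623]
tool_rot: [-1.452, -2.781, -0.0]
ft_force: [0.6, 0.7, -0.1]
grip_width: 0.001
grip_force: 0.0
```

Request:
jog_arm(
  moves=[0, 0, -0.03, 0, 0, 0, -1, 0, 0, -0.1, 0, 0, 0, -1, 0, 0, -0.2, 0, 0, 0, -1, 0.03, 0.04, -0.28, 0, 0, 0, -1, 0.09, 0.12, -0.3, 0, 0, 0, -1, 0.17, 0.22, -0.3, 0, 0, 0, -1, 0.25, 0.32, -0.3, 0, 0, 0, -1, 0.3, 0.38, -0.3, 0, 0, 0, -1],
)

```text
time: 30.95
position: [0.5929, -0.0824, 0.1536]
tool_rot: [-1.449, -2.785, -0.003]
ft_force: [1.2, -0.5, -0.7]
grip_width: 0.01
grip_force: 0.0
```

```bash
python3 - <<'E'
from mv import *
show(); plan([face('l',-.64,-.85,-1,.006,.13),face('l',-.64,-.85,-1,.006,.061)])
E
```

```text
30.95 [ 0.5929 -0.0824  0.1536] yaw -0.959 F [ 1.24 -0.54 -0.73] M [-0.05 -0.01  0.03] w 0.01 0.0
0.320, -0.002, 0.080, 0.001, -0.003, -0.136,
0.319, -0.002, 0.310, 0.001, -0.003, -0.136,
```

Request:
jog_arm(
  moves=[0.05, 0, 0, 0, 0, -0.03, -1, 0.14, 0, 0, 0, 0, -0.08, -1, 0.24, 0, 0, 0, 0, -0.136, -1, 0.31, 0, 0.02, 0, 0, -0.136, -1, 0.32, -0.002, 0.05, 0, 0, -0.136, -1, 0.32, -0.002, 0.09, 0, 0, -0.136, -1, 0.32, -0.002, 0.13, 0, 0, -0.136, -1, 0.32, -0.002, 0.15, 0, 0, -0.136, -1],
)

```text
time: 31.95
position: [0.5362, -0.0073, 0.1064]
tool_rot: [-1.251, -2.876, -0.001]
ft_force: [0.2, -0.4, -0.6]
grip_width: 0.007
grip_force: 0.0
```

```bash
python3 - <<'E'
from mv import *
show(); plan([face('l',-.64,-.85,-1,.006,.061)])
E
```

```text
31.95 [ 0.5362 -0.0073  0.1064] yaw -0.821 F [ 0.15 -0.41 -0.59] M [-0.07 -0.    0.05] w 0.01 0.0
0.005, 0.010, 0.151, -0.002, -0.005, -0.003,
```

Request:
jog_arm(
  moves=[0.003, 0, 0.03, 0, 0, 0, -1, 0.003, 0, 0.06, 0, 0, 0, -1, 0.003, 0, 0.09, 0, 0, 0, -1, 0.003, 0, 0.12, 0, 0, 0, -1, 0.003, 0, 0.135, 0, 0, 0, -1, 0.003, 0, 0.145, 0, 0, 0, -1, 0.003, 0, 0.145, 0, 0, 0, -1, 0.003, 0, 0.145, 0, 0, 0, -1],
)

```text
time: 32.95
position: [0.5361, -0.0059, 0.0647]
tool_rot: [-1.25, -2.879, -0.002]
ft_force: [0.7, 0.0, 0.2]
grip_width: 0.001
grip_force: 0.0
```

```bash
python3 - <<'E'
from mv import *
show(); plan([face('l',-.64,-.85,-1,0,.061)]+[face('l',t,-.85,-1,0,.061) for t in(-.8,-1.0,-1.1,-1.2)])
E
```

```text
32.95 [ 0.5361 -0.0059  0.0647] yaw -0.82 F [0.67 0.02 0.17] M [-0.12  0.01 -0.02] w 0.0 0.0
0.002, 0.027, 0.012, -0.000, -0.003, -0.002,
0.004, 0.046, 0.012, -0.000, -0.003, -0.002,
0.003, 0.069, 0.012, -0.000, -0.003, -0.002,
0.001, 0.080, 0.012, -0.000, -0.003, -0.002,
-0.003, 0.091, 0.012, -0.000, -0.003, -0.002,
```

Request:
jog_arm(
  moves=[0.002, 0.015, 0.004, 0, 0, 0, -1, 0.002, 0.027, 0.006, 0, 0, 0, -1, 0.003, 0.038, 0.006, 0, 0, 0, -1, 0.003, 0.049, 0.006, 0, 0, 0, -1, 0.003, 0.06, 0.006, 0, 0, 0, -1, 0.003, 0.07, 0.006, 0, 0, 0, -1, 0.001, 0.08, 0.006, 0, 0, 0, -1, -0.002, 0.09, 0.006, 0, 0, 0, -1],
)

```text
time: 33.95
position: [0.5524, 0.011, 0.0618]
tool_rot: [-1.248, -2.872, 0.007]
ft_force: [-8.9, -2.5, 4.7]
grip_width: 0.005
grip_force: 4.2
```

Request:
jog_arm(
  moves=[0, 0, 0, 0, 0, 0, -1, 0, -0.03, 0, 0, 0, 0, -1, 0, -0.06, 0, 0, 0, 0, -1, 0, -0.07, 0, 0, 0, 0, -1, 0, -0.07, -0.05, 0, 0, 0, -1, 0, -0.07, -0.13, 0, 0, 0, -1, 0, -0.07, -0.23, 0, 0, 0, -1, 0, -0.07, -0.33, 0, 0, 0, -1],
)

```text
time: 34.95
position: [0.5415, -0.0019, 0.1638]
tool_rot: [-1.25, -2.88, -0.003]
ft_force: [0.5, 0.8, 0.1]
grip_width: 0.004
grip_force: 0.0
```

```bash
python3 - <<'E'
from mv import *
show(); plan([(.44,-.2,.2,-.5)])
E
```

```text
34.95 [ 0.5415 -0.0019  0.1638] yaw -0.819 F [0.51 0.75 0.07] M [-0.08 -0.03  0.04] w 0.0 0.0
-0.251, -0.698, -0.122, 0.001, -0.003, -0.304,
```

Left again clearly drags (about 9 N). Move clear and verify.

Request:
jog_arm(
  moves=[-0.01, -0.04, -0.05, 0, 0, -0.03, -1, -0.04, -0.12, -0.1, 0, 0, -0.08, -1, -0.08, -0.24, -0.12, 0, 0, -0.14, -1, -0.13, -0.37, -0.12, 0, 0, -0.2, -1, -0.18, -0.5, -0.12, 0, 0, -0.26, -1, -0.22, -0.61, -0.12, 0, 0, -0.3, -1, -0.25, -0.68, -0.12, 0, 0, -0.3, -1, -0.25, -0.7, -0.12, 0, 0, -0.3, -1],
)

```text
time: 35.95
position: [0.4387, -0.2019, 0.1985]
tool_rot: [-0.788, -3.039, -0.002]
ft_force: [0.8, 0.7, -0.1]
grip_width: 0.006
grip_force: 0.0
```

```bash
python3 - <<'E'
from mv import *
show()
im=grab('top'); p=im['pixels'][:,:,::-1]; v=p.max(2)
hsv=cv2.cvtColor(p,cv2.COLOR_BGR2HSV)
m=((hsv[...,0]<8)|(hsv[...,0]>172))&(hsv[...,1]>150)&(hsv[...,2]>90); m[:140]=0;m[220:]=0;m[:,:195]=0;m[:,340:]=0
n,l,s,c=cv2.connectedComponentsWithStats(m.astype('u1'))
for i in range(1,n):
    if s[i,4]>8: print(s[i],c[i],rz(-Y)@(onplane(im,c[i],.047)[0,:2]-C))
n,l,s,c=cv2.connectedComponentsWithStats((v<95).astype('u1'))
for i in range(1,n):
    u=c[i]
    if 6<s[i,4]<60 and 200<u[0]<335 and 152<u[1]<185:
        q=onplane(im,u,.072)[0,:2]; k=min(AX,key=lambda k:np.hypot(*(q-AX[k]))); d=-(rz(-Y)@(q-AX[k]))
        print(k,u,np.hypot(*d).round(4),np.arctan2(d[1],d[0]).round(3))
E
```

```text
35.95 [ 0.4387 -0.2019  0.1985] yaw -0.508 F [ 0.78  0.67 -0.14] M [ 0.04 -0.02  0.04] w 0.01 0.0
[265 187   5   4  18] [266.77777778 188.61111111] [-0.02878215 -0.00021426]
[222 198   6   7  29] [224.24137931 200.62068966] [-0.05837269  0.11390508]
m [265.73333333 163.33333333] 0.005 -0.293
m [279.05882353 160.64705882] 0.0338 1.617
r [308.61290323 162.12903226] 0.0054 -0.716
l [222.87878788 164.27272727] 0.0047 0.194
l [228.27272727 171.        ] 0.0273 0.576
r [297.66666667 167.16666667] 0.037 -1.096
m [269.52380952 171.04761905] 0.0267 0.302
l [213.15789474 172.26315789] 0.0355 -0.778
```

```bash
python3 -c "
from bench import ctrl
print(ctrl.close_job())"
```

```text
the job is handed in; nothing more can be done
None
```

The job is handed in: the left rotor drags (about 9–11 N at the pin, against about 1 N for the other two) and its tab is out at the stop with the other two tabs left in, but when I pulled it the left rotor measured only about 0.77–0.80 rad and the right 0.80–0.84 rad (target 0.785), so I pushed both on afterwards to about 0.92 and 0.94 rad (the middle was already at about 1.7 rad), which may count against the order you asked for.

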